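# Unbolt the hood of the two-board test fixture

## Robot

A 6-joint arm with a two-finger parallel gripper is mounted at the origin on a cart in front of the work surface, level with it; the furniture and walls round the work are solid. World frame = base frame: x ahead of the robot, y to its left, z up, the work surface at z = 0. Lengths are in mm, angles in rad, forces in N, time in s.
With the tool pointing down it reaches from about 350 to 725 mm from the base axis. Payload 6 kg.
Tool frame: the origin (TCP) lies on the centre line of the jaws, within the pads' length; the fingertips stand 25 mm ahead of it and the grasp point (between the pads) lies 6 mm ahead of it; z points along the fingers, y is the line along which they close (so a half turn about z gives the same grasp; the last joint's range is limited). The gripper opens to 85 mm and grips with 20 to 120 N. Pads are 22 mm wide; open, the fingers measure 114 mm over their backs; the gripper's body (76 mm by 85 mm) begins 54 mm behind the grasp point. The pads swing forward as they close: fully open they stand 13 mm farther back than shut.
Start: joints at [-0.789, 0.04, 0.085, 0, -1.615, -0.334], TCP at [259.797, -540.816, 256.261] pointing down, gripper open.
Joint ranges: [-2.56, 2.56], [-1.29, 2.01], [-1.08, 1.49], [-3.29, 1.98], [-2.81, -0.18], [-2.99, 2.99]. Speed limits (rad/s): [2.57, 2.57, 3.01, 3.14, 3.14, 3.14].

## Interface

Orientations are given as [roll, pitch, yaw] about the fixed x, y, z axes, in that order (R = Rz(yaw) Ry(pitch) Rx(roll)).
In Python, from station import * gives the robot as it stands.
- The arm moves only by the tool arm_command, never from a script. Its argument "motion" is a list that holds one entry, the list of rows, each a list of 7 numbers: the shift along the tool's x, y, z in cm, then the turn, a rotation vector about the tool's x, y, z in degrees, then the closure, from 0 (fully open) to 1 (shut). A call has 1 to 8 rows; each row shifts and turns the commanded pose from where the row before left it, along the tool's axes as they then stand; what a row does not reach is not made up. A row lasts 1/8 s, in which the tool goes at most 62.5 mm and 10.7 degrees, less where a joint would pass 70% of its speed; a pose out of reach is approached as far as the arm can. A call with a gripper value outside its range is refused whole. The fingers move at their own pace and stop on an object; "squeeze" is the grip in N (left out, the last holds). Time passes only in rows, so rows that do not move let the fingers close. It gives the time, the measured TCP pose, the force, the opening and the grip force at its end, in the units of the state.
- state(): the state, without advancing time (a new reading comes with each control period).
- camera(name): name is "scene" or "top" or "wrist"; returns a dict with "pixels" (400x640x3 uint8, blue, green, red), "camera_matrix" (3x3 intrinsics, pixels), "dist" ([k1, k2, p1, p2, k3] as OpenCV has them; the pictures are not rectified), "R" (3x3) and "t" (3): a world point X has camera coordinates R X + t. Camera axes: x right, y down, z forward; pixel columns grow to the right and rows downward; lengths in mm; the calibration is good to about 2 mm. A picture is of the moment at which its call begins. There is no depth.
- finish_job(): hands the job in; it is judged then, once.
The state is a dict: "time": time; "joint_pos": joint angles; "dq": joint speeds; "joint_efforts": joint torques, N m; "position": TCP position; "eef_rot": TCP orientation; "force": force on the tool from outside, world axes, zero at the start; "moment": the same for the moment, N m; "grip_width": finger opening in mm; "gripper_force": force on a finger pad.
Only numpy, scipy, OpenCV 4.12 (cv2) and the standard library are available. Lean on these libraries where they do the work, as an engineer would, in place of code of your own. Each camera call takes 0.05 s, during which the arm holds its last target. There are 200 camera calls.

## Task

Release the hood of the test fixture so that the tested boards can come out: with one fingertip hold the red spring safety catch down, and while it stays down push the bolt by its yellow lug all the way back towards the catch with the other fingertip. Then take the hand away so that the catch springs up into the bolt and keeps it drawn, and the hood rises by itself. Nothing is to be picked up: leave the marker, the loose board and the green terminal block lying where they are.

Things in the scene. Friction and masses are not known exactly. Their poses are not given: they have to be found in the camera images.
- fixture: Board test fixture, fixed on the bench: grey box 150 (x) x 210 (y) mm. Origin: centre of its underside; x points from the bolt side (robot side) to the hood's hinge, y along the bolt, z up. Aluminium deck 50 mm high. The black hood with clear window covers x > -27 mm, 90 mm high when shut. On the bolt line, x = -52 mm, from -y to +y: steel receiver and saddle (72 mm high), yellow lug, red catch.
- bolt: Steel bolt, bar 14 mm wide, its top 66 mm above the bench, sliding along the fixture's +y. It carries the lug. Origin: on the bolt line at deck height, at fixture y = 0 when the bolt is locked.
- lug (a point): Middle of the face of the bolt's yellow lug that looks to the fixture's -y (the face to push), 80 mm above the bench. The lug is an upright tab 20 mm wide (x), 10 mm thick (from this face to +y), top 94 mm above the bench, standing on the bar. A finger has 35 mm of room between this face and the steel saddle, over the bar. Moves with the bolt; axes as the fixture's.
- bolt_slide (a joint): Travel of the bolt in m: 0 locked, 0.025 fully drawn (stop), growing towards the fixture's +y, towards the catch. With the catch up it moves less than 2 mm. Rubs with about 2 to 4 N.
- catch: Red spring safety catch: its steel tooth stands behind the bolt's tail and blocks it. Origin: on the bolt line at deck height, at fixture y = 0.
- catch_top (a point): Centre of the flat top of the red catch bar (54 mm along the fixture's y, 20 mm wide), 82 mm above the bench when up, on the bolt line, 73 mm to +y of the lug's push face when the bolt is locked. It goes straight down wherever along it it is pressed, so a fingertip may glide along it. A black collar 31 x 66 mm round it has its rim 69 mm above the bench. Axes as the fixture's.
- catch_press (a joint): How far the catch is pressed down in m: 0 up, 0.010 fully down (stop). The bolt is free from about 0.006 on. The spring resists with 4 N at the top, 7 N fully down. Let go with the bolt drawn more than 0.023, it springs up into a notch of the bolt and keeps it drawn; let go half-way, it stays caught 5 mm down under the bolt.
- hood_hinge (a joint): Opening angle of the hood in rad: 0 shut, 0.42 up. Lift springs raise it by itself as soon as the bolt is drawn more than about 0.021; its front edge then rises about 40 mm.
- marker: Black marker pen, 138 x 12 x 13 mm, loose on the bench beside the fixture. Origin at the centre of its underside.
- next_board: Loose circuit board 74 x 73 x 17 mm waiting beside the fixture. Origin at the centre of its underside.
- plug_block: Loose green terminal block 40 x 12 x 15 mm beside the fixture. Origin at the centre of its underside.

How it is judged:
By the outcome, as a careful person would: the job done as asked, in the order asked, and still so for the second after the job is handed in, with the robot touching nothing.
It also fails if it takes over 32 s, if anything falls off the work surface, if the arm or the gripper's body presses on something with over 40 N, if the wrist force passes 120 N, or if a joint passes its speed limit or range.

## Working session

There is one attempt and no reset: what is moved stays moved. The work goes in short steps, Python scripts to look and compute and a tool call to move; the robot and the scene stay as the last step left them, time stands still between calls to the robot, and variables do not carry over. Pictures are saved under pics/ and viewed, at most 10 in all, crops included, and the job is handed in when it is done.

Besides the shell and the picture viewer there is one more tool, called after "Call:" in YAML: its name, and indented under it one key for each argument. arm_command: Moves the arm, as the interface text tells. Its arguments: {"type":"object","properties":{"motion":{"type":"array","items":{"type":"array","items":{"type":"array","items":{"type":"number"}}}},"squeeze":{"type":"number"}},"required":["motion"]}

```bash
mkdir -p pics; ls
python3 - <<'E'
from station import *
import cv2,pickle
d={n:camera(n) for n in("scene","top")}
pickle.dump(d,open('a.pkl','wb'))
for n in d: cv2.imwrite(f'pics/{n}1.png',d[n]["pixels"])
print(state())
for n in d: print(n,(-d[n]["R"].T@d[n]["t"]).round(), d[n]["R"].round(2).tolist())
E
```

```text
pics
{'time': 0.1, 'joint_pos': array([-7.89322402e-01,  4.07978640e-02,  8.39155661e-02, -3.97115414e-04,
       -1.61549856e+00, -3.33696676e-01]), 'dq': array([ 1.53887338e-05, -2.19842863e-03,  1.74494150e-03,  1.77107568e-03,
       -1.42637045e-03, -2.81045713e-04]), 'joint_efforts': array([-5.31222016e-03, -3.69342399e+01,  3.48279798e+01,  6.95182532e+00,
       -4.59962655e-03,  2.45858519e-05]), 'position': array([ 259.73581151, -540.59103866,  255.35743967]), 'eef_rot': array([ 3.13996558e+00, -1.44131859e-04, -2.69379786e+00]), 'force': array([ 0.63290891, -0.62560445,  0.11779739]), 'moment': array([ 0.00630368, -0.02625224, -0.00643093]), 'gripper_force': 0.0, 'grip_width': 85.55093416171154}
scene [  4. 642. 797.] [[-0.59, -0.81, 0.01], [-0.61, 0.44, -0.66], [0.52, -0.4, -0.75]]
top [358. 275. 903.] [[0.02, -1.0, 0.02], [-0.99, -0.02, -0.16], [0.16, -0.01, -0.99]]
```

View pics/scene1.png

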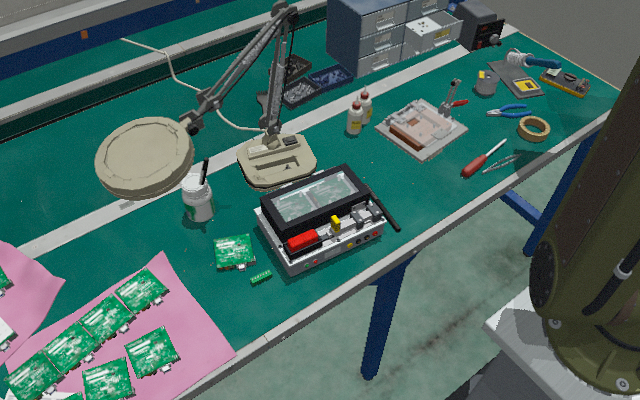

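View pics/top1.png

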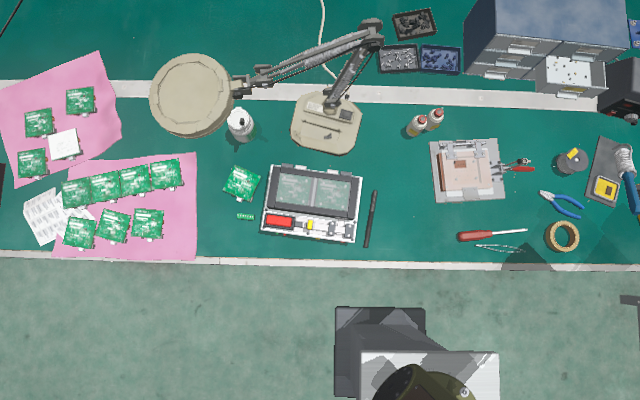

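The scene view shows the red catch near (302,241) and the yellow lug near (335,222). In the top view they are at (281,222) and (310,225). Next I mask both and triangulate.

```bash
cat > h.py <<'E'
import cv2,numpy as np
def ray(c,uv):
    p=cv2.undistortPoints(np.array([[uv]],float),c["camera_matrix"],np.array(c["dist"],float))[0,0]
    d=c["R"].T@np.array([p[0],p[1],1.]); return -c["R"].T@np.ravel(c["t"]),d/np.linalg.norm(d)
def plane(c,uv,z):
    o,d=ray(c,uv); return o+d*(z-o[2])/d[2]
def tri(a,ua,b,ub):
    o,d=ray(a,ua);p,e=ray(b,ub)
    s=np.linalg.lstsq(np.c_[d,-e],p-o,rcond=None)[0]
    x,y=o+s[0]*d,p+s[1]*e; return (x+y)/2,np.linalg.norm(x-y)
def proj(c,X):
    return cv2.projectPoints(np.array([X],float),cv2.Rodrigues(c["R"])[0],np.ravel(c["t"]).astype(float),c["camera_matrix"],np.array(c["dist"],float))[0][0,0]
def mask(c,col,box):
    h=cv2.cvtColor(c["pixels"],cv2.COLOR_BGR2HSV); H,S,V=cv2.split(h)
    m=(((H<8)|(H>172)) if col=="red" else ((H>20)&(H<34)))&(S>130)&(V>70)
    b=np.zeros_like(m);x0,y0,x1,y1=box;b[y0:y1,x0:x1]=1
    m=(m&b).astype(np.uint8)
    n,l,s,ce=cv2.connectedComponentsWithStats(m); i=1+np.argmax(s[1:,4]); return (l==i),s[i],ce[i],V
E
python3 - <<'E'
from h import *; import pickle
d=pickle.load(open('a.pkl','rb'))
box={"scene":(270,205,360,265),"top":(255,205,330,245)}
P={}
for col in("red","yellow"):
    for n in d:
        m,s,ce,V=mask(d[n],col,box[n]); ys,xs=np.nonzero(m)
        r=cv2.minAreaRect(np.c_[xs,ys].astype(np.float32)); print(col,n,s,ce.round(1),r,"V pct",np.percentile(V[m],[10,50,90]))
        P[col,n]=ce
        print(' plane',plane(d[n],ce,80 if col=="red" else 88).round(1))
    print(tri(d["scene"],P[col,"scene"],d["top"],P[col,"top"]))
for n,(x0,y0,x1,y1) in {"scene":(245,160,405,280),"top":(225,155,385,255)}.items():
    cv2.imwrite(f'pics/{n}crop.png',cv2.resize(d[n]["pixels"][y0:y1,x0:x1],None,fx=5,fy=5,interpolation=cv2.INTER_CUBIC))
E
python3 - <<'E'
import cv2,numpy as np
a=cv2.imread('pics/scenecrop.png');b=cv2.imread('pics/topcrop.png')
cv2.imwrite('pics/both.png',np.vstack([a[100:400],b[200:500]]))
E
```

```text
red scene [287 229  31  23 411] [302.1 239.9] ((302.0721740722656, 239.91236877441406), (13.504103660583496, 31.27266502380371), 66.03751373291016) V pct [101. 201. 226.]
 plane [434.6 351.7  80. ]
red top [266 215  26  12 246] [278.6 220.4] ((278.5199890136719, 220.3599853515625), (25.45584487915039, 9.616652488708496), 8.13010311126709) V pct [186.5 255.  255. ]
 plane [435.3 348.6  80. ]
(array([436.26689818, 349.56555956,  76.18480055]), np.float64(1.7124741359543165))
yellow scene [331 215   9  18 104] [335.  222.6] ((335.0, 223.5), (17.0, 8.0), 90.0) V pct [ 77.  123.5 240. ]
 plane [427.  284.9  88. ]
yellow top [307 220   6  10  42] [309.5 224.4] ((309.43243408203125, 224.40541076660156), (4.274373531341553, 9.206343650817871), 9.462322235107422) V pct [208.3 255.  255. ]
 plane [427.6 282.2  88. ]
(array([428.39649092, 282.73619344,  84.64581123]), np.float64(1.5476227756538583))
```

View pics/both.png

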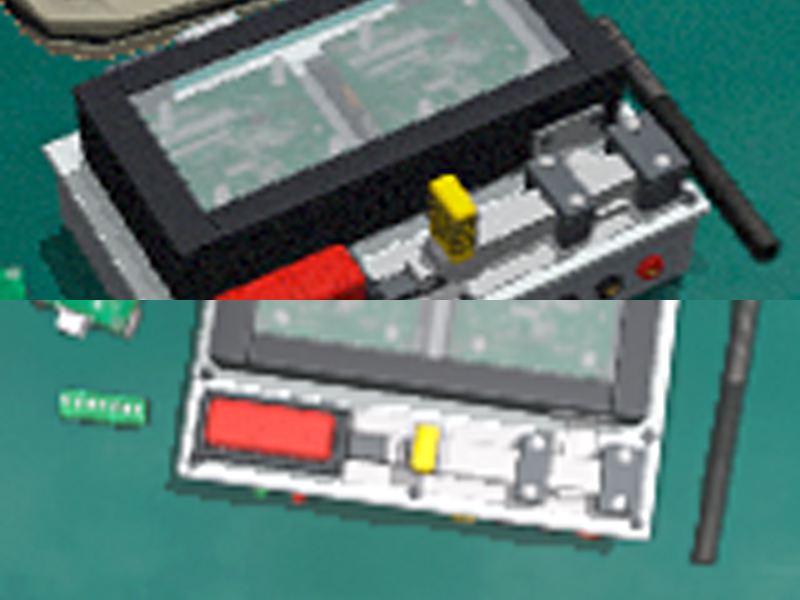

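Red catch centre is about (436,349,79) and the lug about (428,282.5,86). They are 67 mm apart against 68 expected, and the fixture yaw is about -7°. I move over the fixture at height with the fingers about 57 mm apart.

Call:
arm_command:
  motion:
    - [[-3.68, 4.86, 0, 0, 0, 0, 0.33], [-3.68, 4.86, 0, 0, 0, 0, 0.33], [-3.68, 4.86, 0, 0, 0, 0, 0.33], [-3.68, 4.86, 0, 0, 0, 0, 0.33], [-3.68, 4.86, 0, 0, 0, 0, 0.33], [-3.68, 4.86, 0, 0, 0, 0, 0.33], [-3.68, 4.86, 0, 0, 0, 0, 0.33], [-3.68, 4.86, 0, 0, 0, 0, 0.33]]

```text
time: 1.1
position: [356.6, -61.0, 256.3]
eef_rot: [3.141, 0.001, -2.694]
force: [1.7, -0.5, -1.0]
grip_width: 57.4
gripper_force: 0.0
```

Call:
arm_command:
  motion:
    - [[-3.68, 4.86, 0, 0, 0, 0, 0.33], [-3.68, 4.86, 0, 0, 0, 0, 0.33], [-3.68, 4.86, 0, 0, 0, 0, 0.33], [-3.68, 4.86, 0, 0, 0, 0, 0.33], [-3.68, 4.86, 0, 0, 0, 0, 0.33], [-3.68, 4.86, 0, 0, 0, 0, 0.33], [0, 0, 0, 0, 0, -10.5, 0.33], [0, 0, 0, 0, 0, -10.5, 0.33]]

```text
time: 2.1
position: [429.4, 296.3, 255.0]
eef_rot: [-3.141, -0.003, -2.32]
force: [0.5, -0.1, 0.3]
grip_width: 57.2
gripper_force: 0.0
```

Call:
arm_command:
  motion:
    - [[0, 0, 0, 0, 0, -10.5, 0.33], [0, 0, 0, 0, 0, -10.5, 0.33], [0, 0, 0, 0, 0, -10.5, 0.33], [0, 0, 0, 0, 0, -10.5, 0.33], [0, 0, 0, 0, 0, -10.5, 0.33], [0, 0, 0, 0, 0, -10.5, 0.33], [0, 0, 0, 0, 0, -10.5, 0.33], [0, 0, 0, 0, 0, -10.5, 0.33]]

```text
time: 3.1
position: [429.4, 295.5, 255.8]
eef_rot: [3.141, 0.0, -0.855]
force: [-0.6, 0.0, -0.1]
grip_width: 57.0
gripper_force: 0.0
```

Call:
arm_command:
  motion:
    - [[0, 0, 0, 0, 0, -10.5, 0.33], [0, 0, 0, 0, 0, -10.5, 0.33], [0, 0, 0, 0, 0, -10.5, 0.33], [0, 0, 0, 0, 0, -10.5, 0.33], [0, 0, 2, 0, 0, 0, 0.33], [0, 0, 2, 0, 0, 0, 0.33], [0, 0, 2, 0, 0, 0, 0.33], [0, 0, 0, 0, 0, 0, 0.33]]

```text
time: 4.1
position: [428.9, 294.9, 193.9]
eef_rot: [3.138, 0.002, -0.128]
force: [0.4, 0.5, 0.6]
grip_width: 57.3
gripper_force: 0.0
```

Run:
```python
from station import *
from h import *; import pickle
d={n:camera(n) for n in("wrist","scene")}
pickle.dump(d,open('b.pkl','wb'))
c=d["wrist"]; print((-c["R"].T@c["t"]).round(1))
for col,z in(("red",82),("yellow",94)):
    try:
        m,s,ce,V=mask(c,col,(0,0,640,400)); ys,xs=np.nonzero(m); r=cv2.minAreaRect(np.c_[xs,ys].astype(np.float32))
        print(col,s,r,[plane(c,p,z)[:2].round(1).tolist() for p in cv2.boxPoints(r)], plane(c,ce,z).round(1))
    except Exception as e: print(e)
s=cv2.resize(d["scene"]["pixels"][140:300,200:440],(600,400))[:, :]
w=cv2.resize(c["pixels"],(600,375))
cv2.imwrite('pics/w2.png',c["pixels"])
```

```text
[501.8 286.4 310.6]
red [ 200  184   81   34 2581] ((240.0, 200.5), (33.0, 80.0), 90.0) [[455.6, 372.9], [448.4, 318.6], [425.0, 322.4], [432.2, 378.3]] [440.1 347.4  82. ]
yellow [329 185  15  37 489] ((336.0, 203.0), (36.0, 14.0), 90.0) [[446.5, 285.8], [445.3, 276.8], [420.8, 279.5], [422.0, 288.7]] [432.9 282.8  94. ]
```

View pics/w2.png

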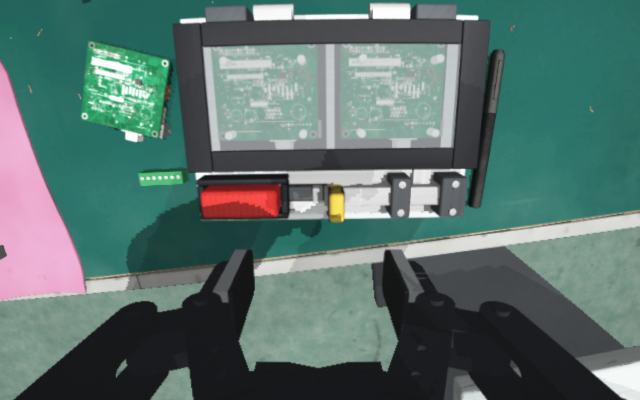

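The wrist view shows the red catch near (240,200) and the lug near (336,203), both aligned with the image. This refines the lug to (431,283) and the catch to (438,349). I shift slightly and descend.

Call:
arm_command:
  motion:
    - [[0.34, -0.18, 1.5, 0, 0, 0, 0.33], [0, 0, 2, 0, 0, 0, 0.33], [0, 0, 2, 0, 0, 0, 0.33], [0, 0, 2, 0, 0, 0, 0.33], [0, 0, 0.4, 0, 0, 0, 0.33], [0, 0, 0, 0, 0, 0, 0.33]]

```text
time: 4.95
position: [433.2, 296.8, 117.1]
eef_rot: [3.141, 0.0, -0.128]
force: [-0.1, 0.0, 1.0]
grip_width: 57.3
gripper_force: 0.0
```

Run:
```python
from station import *
from h import *
d={n:camera(n) for n in("wrist","scene")}
s=cv2.resize(d["scene"]["pixels"][170:290,240:420],(600,400),interpolation=2)
w=cv2.resize(d["wrist"]["pixels"][150:400,100:540],(352,200))
o=np.zeros((600,600,3),np.uint8);o[:400]=s;o[400:,:352]=w
cv2.imwrite('pics/c3.png',o); print(state()["position"],state()["force"])
```

```text
[433.50021127 297.19811684 118.09941896] [0.52984194 0.84103001 0.27233762]
```

View pics/c3.png

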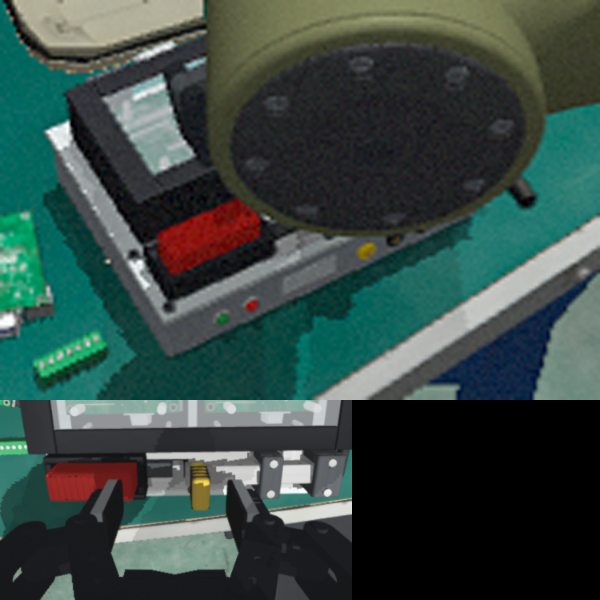

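The wrist view shows the left finger over the lug-side end of the red catch. The right finger sits between the lug and the saddle with room on both sides. I press down in small steps and watch the force.

Call:
arm_command:
  motion:
    - [[0, 0, 0.5, 0, 0, 0, 0.33], [0, 0, 0.5, 0, 0, 0, 0.33], [0, 0, 0.4, 0, 0, 0, 0.33], [0, 0, 0, 0, 0, 0, 0.33]]

```text
time: 5.55
position: [433.2, 296.9, 103.1]
eef_rot: [3.141, 0.0, -0.128]
force: [0.1, -0.4, 0.0]
grip_width: 57.2
gripper_force: 0.0
```

Call:
arm_command:
  motion:
    - [[0, 0, 0.4, 0, 0, 0, 0.33], [0, 0, 0, 0, 0, 0, 0.33]]

```text
time: 5.8
position: [433.4, 297.1, 99.8]
eef_rot: [-3.141, -0.001, -0.128]
force: [-0.9, -1.0, 5.3]
grip_width: 57.3
gripper_force: 2.2
```

Call:
arm_command:
  motion:
    - [[0, 0, 0.3, 0, 0, 0, 0.33], [0, 0, 0, 0, 0, 0, 0.33]]

```text
time: 6.05
position: [433.4, 297.1, 96.9]
eef_rot: [-3.141, -0.001, -0.128]
force: [-0.8, -0.6, 4.3]
grip_width: 57.2
gripper_force: 2.6
```

Call:
arm_command:
  motion:
    - [[0, 0, 0.3, 0, 0, 0, 0.33], [0, 0, 0.1, 0, 0, 0, 0.33], [0, 0, 0, 0, 0, 0, 0.33]]

```text
time: 6.42
position: [433.4, 297.1, 93.2]
eef_rot: [-3.141, -0.001, -0.128]
force: [-2.6, -1.1, 6.5]
grip_width: 57.1
gripper_force: 3.2
```

Call:
arm_command:
  motion:
    - [[0, 0, 0.15, 0, 0, 0, 0.33], [0, 0, 0, 0, 0, 0, 0.33]]

```text
time: 6.68
position: [433.5, 297.2, 92.4]
eef_rot: [-3.141, -0.001, -0.128]
force: [-3.4, -1.7, 10.0]
grip_width: 57.1
gripper_force: 4.7
```

The force of 10 N exceeds the 7 N spring, with 10 mm travelled since contact, so the catch is fully down. I now glide towards +y (tool -y).

Call:
arm_command:
  motion:
    - [[0, -0.4, 0, 0, 0, 0, 0.33], [0, -0.4, 0, 0, 0, 0, 0.33], [0, -0.4, 0, 0, 0, 0, 0.33], [0, 0, 0, 0, 0, 0, 0.33]]

```text
time: 7.18
position: [435.5, 307.5, 92.4]
eef_rot: [3.139, -0.002, -0.129]
force: [-1.3, -7.5, 10.8]
grip_width: 57.1
gripper_force: 5.2
```

Call:
arm_command:
  motion:
    - [[0, -0.4, 0, 0, 0, 0, 0.33], [0, -0.4, 0, 0, 0, 0, 0.33], [0, 0, 0, 0, 0, 0, 0.33]]

```text
time: 7.55
position: [436.5, 315.2, 92.3]
eef_rot: [3.139, -0.001, -0.129]
force: [-1.6, -8.7, 9.9]
grip_width: 57.5
gripper_force: 5.6
```

Call:
arm_command:
  motion:
    - [[0, -0.4, 0, 0, 0, 0, 0.33], [0, -0.4, 0, 0, 0, 0, 0.33], [0, -0.3, 0, 0, 0, 0, 0.33], [0, 0, 0, 0, 0, 0, 0.33]]

```text
time: 8.05
position: [437.8, 326.4, 92.3]
eef_rot: [3.139, -0.001, -0.129]
force: [-1.1, -7.2, 8.9]
grip_width: 57.0
gripper_force: 5.0
```

Call:
arm_command:
  motion:
    - [[0, -0.3, 0, 0, 0, 0, 0.33], [0, 0, 0, 0, 0, 0, 0.33]]

```text
time: 8.3
position: [438.2, 329.4, 92.2]
eef_rot: [3.139, -0.001, -0.129]
force: [-1.8, -6.5, 8.8]
grip_width: 57.1
gripper_force: 4.9
```

Call:
arm_command:
  motion:
    - [[0, -0.2, 0, 0, 0, 0, 0.33], [0, 0, 0, 0, 0, 0, 0.33]]

```text
time: 8.55
position: [438.3, 329.7, 92.2]
eef_rot: [3.136, -0.001, -0.129]
force: [-3.0, -13.9, 12.3]
grip_width: 57.3
gripper_force: 10.4
```

Run:
```python
from station import *
from h import *
d={n:camera(n) for n in("wrist","scene")}
s=cv2.resize(d["scene"]["pixels"][150:290,230:420],(543,400),interpolation=2)
w=cv2.resize(d["wrist"]["pixels"][80:400],(400,200))
o=np.zeros((600,600,3),np.uint8);o[:400,:543]=s;o[400:,:400]=w
cv2.imwrite('pics/c4.png',o)
```

```text
(no output)
```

View pics/c4.png

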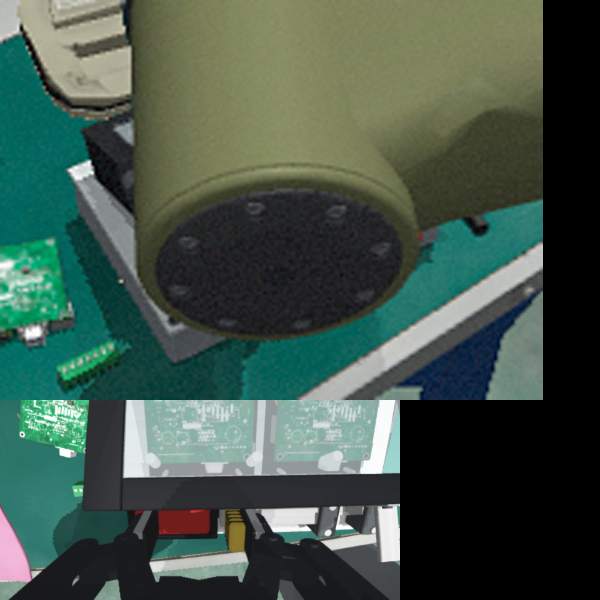

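The hood is visibly risen in both views and the bolt is at its stop, with force climbing and no further movement. I lift straight away.

Call:
arm_command:
  motion:
    - [[0, 0, -0.5, 0, 0, 0, 0.33], [0, 0, -0.7, 0, 0, 0, 0.33], [0, 0, -1, 0, 0, 0, 0.33], [0, 0, -2, 0, 0, 0, 0.33], [0, 0, -3, 0, 0, 0, 0.33], [0, 0, -4, 0, 0, 0, 0.33], [0, 0, -4, 0, 0, 0, 0.33], [0, 0, 0, 0, 0, 0, 0.33]]

```text
time: 9.65
position: [438.7, 333.4, 246.4]
eef_rot: [-3.137, -0.003, -0.128]
force: [0.2, -0.9, -0.3]
grip_width: 57.5
gripper_force: 0.0
```

Call:
arm_command:
  motion:
    - [[0, 6, 0, 0, 0, 0, 0.33], [0, 6, 0, 0, 0, 0, 0.33], [0, 6, 0, 0, 0, 0, 0.33], [0, 6, 0, 0, 0, 0, 0.33], [0, 6, 0, 0, 0, 0, 0.33], [0, 0, 0, 0, 0, 0, 0.33]]

```text
time: 10.4
position: [398.9, 32.3, 242.5]
eef_rot: [-3.141, -0.0, -0.133]
force: [-0.5, 0.3, -0.4]
grip_width: 57.6
gripper_force: 0.0
```

Run:
```python
from station import *
from h import *
d={n:camera(n) for n in("top","scene")}
P={}
for col,bx in(("red",{"scene":(270,200,360,265),"top":(255,205,330,245)}),("yellow",{"scene":(270,200,360,265),"top":(255,205,330,245)})):
    for n in d:
        m,s,ce,V=mask(d[n],col,bx[n]);P[n]=ce;print(col,n,s,ce.round(1))
    print(tri(d["scene"],P["scene"],d["top"],P["top"]))
s=cv2.resize(d["scene"]["pixels"][150:290,230:420],(543,400),interpolation=2)
w=cv2.resize(d["top"]["pixels"][150:250,220:400],(360,200))
o=np.zeros((600,600,3),np.uint8);o[:400,:543]=s;o[400:,:360]=w
cv2.imwrite('pics/c5.png',o); print(state()["force"])
```

```text
red top [266 215  26  12 246] [278.6 220.4]
red scene [287 229  31  23 413] [302.2 239.9]
(array([436.23898503, 349.53646599,  76.14085744]), np.float64(1.6211821076604176))
yellow top [296 219   5   9  39] [298. 223.]
yellow scene [319 220   9  18 106] [323.2 227.9]
(array([430.87573129, 307.26200881,  84.87391799]), np.float64(1.6679066846837398))
[0.6079702  0.520586   0.36066411]
```

View pics/c5.png

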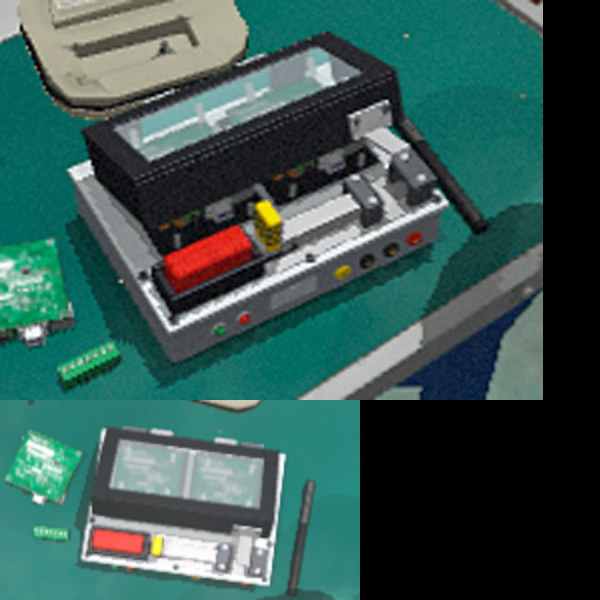

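The lug has moved 24.6 mm, the catch is back at its full height with the same centroid as before, the hood is up, and the loose parts have not moved.

```bash
python3 -c "
from station import *
print(finish_job())"
```

```text
the job is handed in; nothing more can be done
None
```

The bolt is fully drawn and kept there by the sprung-up catch, the hood is up, the marker, loose board and terminal block were not touched, and the job was handed in after about 10.5 s of robot time.

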